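# Core-temperature probe: slide the tin under it, pull the probe down, hold

## Task

Slide the covered tin that has a round port in its lid along the table, without lifting it, until the port is centred under the tip of the raised telescopic probe, and let go of the tin. Then squeeze the probe's grip block so that its button is pressed in, pull the probe straight down through the port, past the first stop to the second stop (the end of its travel), and finish holding it down there with the button still squeezed, because it springs back up if let go. Leave everything else on the table where it is.

Things in the scene. Friction and masses are not known exactly. Their poses are not given: they have to be found in the camera images.
- tin_handle (a point): Middle of the handle of the loose tin to be slid: a black upright rib on the lid, 50 mm long (its x), 12 mm thick (its y), from the lid's top at 64 mm to 98 mm above the table; this point is at 85 mm. The tin is 246 x 116 mm (long along x), 0.4 to 0.85 kg; its centre lies 30 mm from here towards the port. x points along the tin to the port, z up.
- tin_port (a point): Centre of the round port, an open hole 30 mm across with a black rim 43 mm across, in the top of the same tin's lid, 64 mm above the table, 115 mm from the rib's middle along the tin's +x and 38 mm from that end of the lid. The tin is hollow below (floor 3 mm thick). Same axes as tin_handle.
- probe_tip (a point): Lower tip of the steel telescopic probe, a needle 6 mm thick (3 mm at its last 4 mm), widening to a 19 mm tube 60 mm above the tip. 110 mm above the table when up, 30 mm at the second stop; it moves only vertically. Its x axis points from the grip block to the probe, z up. The fixed outer tube (32 mm across) is above it, 205 to 308 mm above the table.
- stand: Fixed stand of the probe, place and yaw vary. Origin: on the table right under the tip, axes as probe_tip. Its post (30 mm square, 310 mm high) stands at x +15, y -130 mm, with a read-out box behind it (to y -205 mm, 205 to 293 mm up) and a base plate 12 mm thick from y -105 to -195, x -45 to +65 mm. A level bar at 262 to 288 mm height joins post and tube.
- probe_grip (a point): Centre of the probe's black grip block: 40 mm long (x), 24 mm wide (y), 28 mm high, 90 mm from the probe's axis on the -x side; clear from above. Moves with the probe: 185 mm above the table when up, 105 mm at the second stop. A grey button, 28 x 20 mm, stands 8 mm proud of its +y side. Pinch across y, centred here: 32 mm wide with the button out, 25 mm with it in. Axes as probe_tip.
- probe (a joint): Downward extension of the probe, m: 0 up, 0.04 first stop, 0.08 second stop (end of travel). Sprung upwards: pulling takes about 3 N at the top, 7 N at the second stop. With the button out a catch blocks the pull at 0 and at the first stop; with the button kept in it passes both freely. Let go, it springs back up (at least to near the first stop).
- probe_button (a joint): Button on the grip block, m pressed in: 0 out, 0.007 fully in; the catch is free from about 0.005. Sprung, 2.5 N at first and 6 N fully in.
- plain_tin: A bystander: covered tin like the first (246 x 116 x 64 mm, handle rib to 98 mm) but with NO round port in its lid. Origin: centre of its underside.
- mug: A bystander: white mug, 80 mm across, 95 mm high, handle at its +y. Origin: centre of its underside.
- bowl: A bystander: steel bowl, 150 mm across, 60 mm high. Origin: centre of its underside.
- squeeze_bottle: A bystander: clear bottle, 60 mm across, 170 mm high. Origin: centre of its underside.
- spice_jar: A bystander: amber glass jar, 64 mm across, 100 mm high. Origin: centre of its underside.
- can: A bystander: can, 74 mm across, 105 mm high. Origin: centre of its underside.
- spatula: A bystander: spatula lying flat on the table, 280 mm long along its x, 65 mm wide, 20 mm high. Origin: on the table at its middle.

How it is judged:
By the outcome, as a careful person would: the job done as asked, in the order asked, and still so for the second after the job is handed in, while the arm keeps its last pose, push and grip.
It also fails if it takes over 48 s, if anything falls off the work surface, if the arm or the gripper's body presses on something with over 40 N, if the wrist force passes 120 N, or if a joint passes its speed limit or range.

## Robot

A 6-joint arm with a two-finger parallel gripper is mounted at the origin on the work surface. World frame = base frame: x ahead of the robot, y to its left, z up, the work surface at z = 0. Lengths are in m, angles in rad, forces in N, time in s.
With the tool pointing down it reaches from about 0.35 to 1 m from the base axis. Payload 7.1 kg.
Tool frame: the origin (TCP) lies between the finger pads; the fingertips stand 22 mm ahead of it and the grasp point (between the pads) lies 3 mm ahead of it; x points along the fingers, y is the direction in which the jaws open and shut, and the axes are right-handed (so a half turn about x gives the same grasp; the last joint's range is limited). The gripper opens to 85 mm and grips with 20 to 120 N. Pads are 22 mm wide; open, the fingers measure 114 mm over their backs; the gripper's body (76 mm by 85 mm) begins 54 mm behind the grasp point. The pads swing forward as they close: fully open they stand 13 mm farther back than shut.
Start: joints at [-1.324, 0.423, 1.63, -0, 1.089, -0.019], TCP at [0.164, -0.603, 0.253] pointing down, gripper open.
Joint ranges: [-3, 3], [-0.9, 2.11], [0.09, 2.58], [-1.31, 4.45], [0.11, 2.69], [-2.54, 2.54]. Speed limits (rad/s): [2.39, 2.39, 3.01, 3.14, 3.14, 3.14].

## Interface

Orientations are given as a rotation vector (axis times angle).
In Python, from rig import manip gives the robot as it stands. The module is installed in compiled form; this text tells all that it offers. Calls block until the motion is done:
- manip.move_to(position, orientation): joint-space move of the TCP to a pose.
- manip.servo_line(position, orientation=None, rate=0.15): straight line of the TCP; orientation=None keeps the orientation; rate is the mean speed in m/s.
- manip.set_joints(angles): joint-space move.
- manip.command_gripper(opening, f_grip=None): finger opening in m; f_grip is the grip in N (None keeps the last); returns when the fingers have stopped.
- manip.hold(seconds).
- manip.solve_ik(position, orientation): joint angles nearest the present ones, or None.
- manip.camera(name): name is "side" or "top" or "wrist"; returns a dict with "image" (384x512x3 uint8, red, green, blue), "fx", "fy", "cx", "cy" (pixels), "cam_to_world" (4x4, takes a point from camera to world coordinates); the wrist camera has in their place "mount" (4x4, takes a point from camera to tool coordinates, whose origin is the TCP and whose axes are the tool frame's). Camera axes: x right, y down, z forward; pixel columns grow to the right and rows downward; lengths in m; the calibration is good to about 2 mm. A picture is of the moment at which its call begins: read the wrist's pose just before it. There is no depth.
A pose or a line that the arm cannot do raises manip.IKError and nothing moves.
- manip.sign_off(): hands the job in, once; it reports no verdict.
Readings, each from a call of its own:
- manip.get_time(): time.
- manip.get_joint_positions(): joint angles.
- manip.get_joint_vel(): joint speeds.
- manip.get_tau(): joint torques, N m.
- manip.get_position(): TCP position.
- manip.get_ee_rot(): TCP orientation.
- manip.get_contact_force(): force on the tool from outside, world axes, zero at the start.
- manip.get_torque(): the same for the moment, N m.
- manip.get_width(): finger opening in m.
Only numpy, scipy, OpenCV 4.12 (cv2) and the standard library are available. Lean on these libraries where they do the work, as an engineer would, in place of code of your own. Each camera call takes 0.05 s, during which the arm holds its last target.

## Working session

There is one attempt and no reset: what is moved stays moved. The work goes in short steps, each a Python script; the robot and the scene stay as the last script left them, time stands still between calls to the robot, and variables do not carry over. Pictures are saved under pics/ and viewed, and the job is handed in when it is done.

```bash
ls; mkdir -p pics
python3 - <<'E'
from rig import manip
import cv2,numpy as np
print(manip.get_time(),manip.get_position(),manip.get_ee_rot(),manip.get_width())
p,r=manip.get_position(),manip.get_ee_rot()
for n in ["side","top","wrist"]:
    c=manip.camera(n)
    np.save(f"pics/{n}0.npy",c,allow_pickle=True)
    print(n,c["fx"],c["fy"],c["cx"],c["cy"]); print(np.round(c.get("cam_to_world",c.get("mount")),4))
    cv2.imwrite(f"pics/{n}0.png",cv2.resize(c["image"][:,:,::-1],(800,600),interpolation=cv2.INTER_CUBIC))
E
```

```text
pics
0.0 [ 0.16407264 -0.60254107  0.25253242] [ 2.0799318   0.27969861 -2.080323  ] 0.08532897332909015
side 349.1316809244632 349.1316809244632 254.25362280624023 193.51703117270296
[[-0.9876 -0.1014  0.1201  0.4195]
 [-0.1568  0.687  -0.7095  0.7008]
 [-0.0105 -0.7195 -0.6944  0.8811]
 [ 0.      0.      0.      1.    ]]
top 479.67418135142077 479.67418135142077 259.78558084658556 187.47754577241997
[[ 0.003  -0.9895  0.1444  0.3549]
 [-0.9999 -0.0053 -0.0153 -0.0247]
 [ 0.016  -0.1443 -0.9894  1.398 ]
 [ 0.      0.      0.      1.    ]]
wrist 281.2465341582971 281.2465341582971 254.6704828657434 187.2572780324991
[[ 9.000e-04 -3.176e-01  9.482e-01 -1.196e-01]
 [ 1.000e+00 -6.000e-04 -1.100e-03  1.000e-04]
 [ 1.000e-03  9.482e-01  3.176e-01 -8.230e-02]
 [ 0.000e+00  0.000e+00  0.000e+00  1.000e+00]]
```

View pics/top0.png

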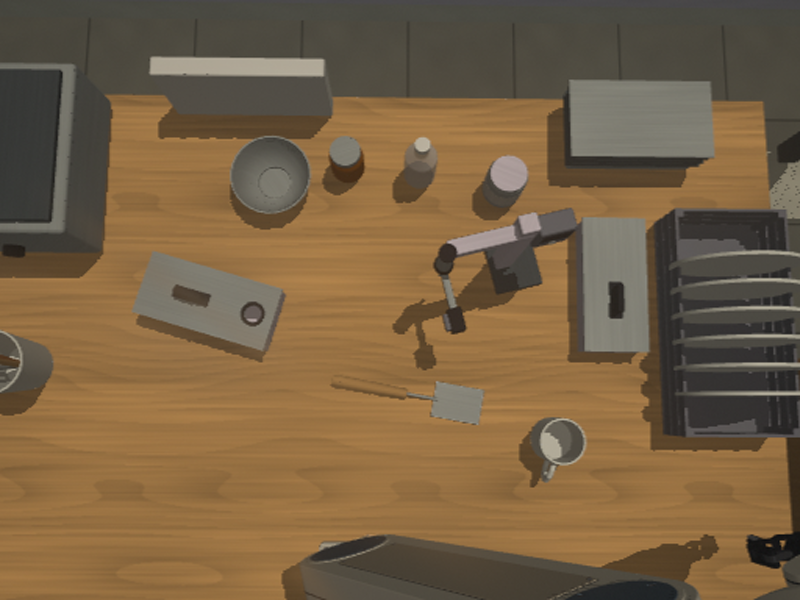

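View pics/side0.png

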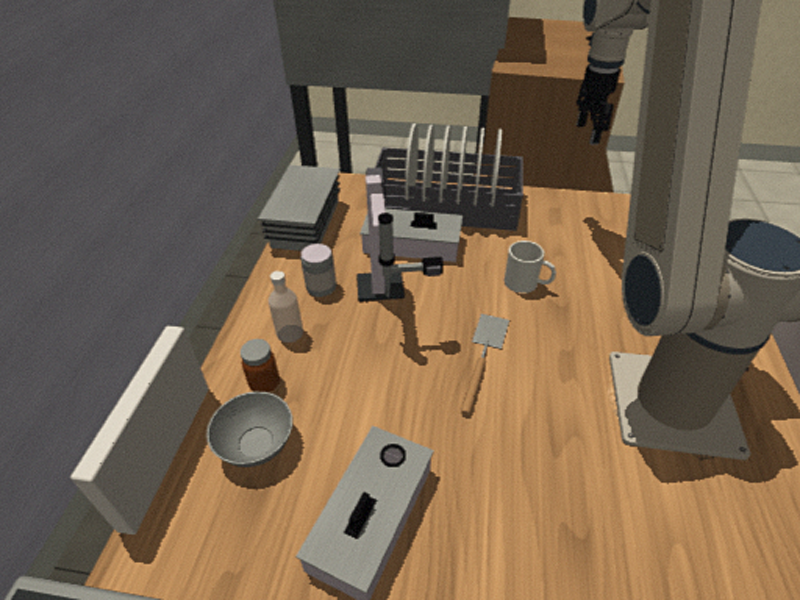

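View pics/wrist0.png

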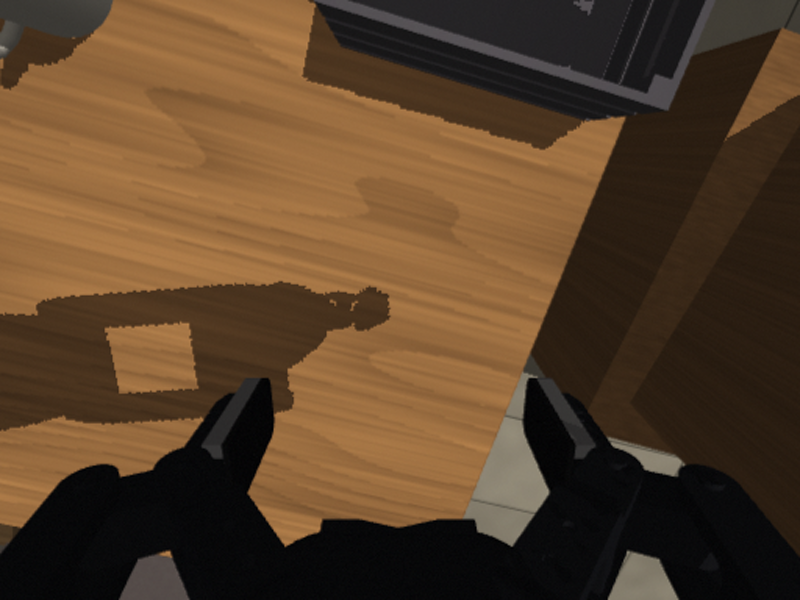

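The top view shows the ported tin (rib ~(191,295), port ~(252,314)), the probe tube top ~(444,260), the grip ~(455,320), and the spatula just below them. Next I'll zoom in to measure.

```bash
cat > h.py <<'E'
import numpy as np,cv2
def load(n): return np.load(f"pics/{n}.npy",allow_pickle=True).item()
def ray(c,u,v,T=None):
    T=c["cam_to_world"] if T is None else T
    d=T[:3,:3]@np.array([(u-c["cx"])/c["fx"],(v-c["cy"])/c["fy"],1.]); return T[:3,3],d
def plane(c,u,v,z,T=None):
    o,d=ray(c,u,v,T); return o+d*(z-o[2])/d[2]
def proj(c,p,T=None):
    T=c["cam_to_world"] if T is None else T
    q=T[:3,:3].T@(np.asarray(p)-T[:3,3]); return np.array([c["fx"]*q[0]/q[2]+c["cx"],c["fy"]*q[1]/q[2]+c["cy"]])
def two(c1,p1,c2,p2):
    (o1,d1),(o2,d2)=ray(c1,*p1),ray(c2,*p2)
    s=np.linalg.lstsq(np.c_[d1,-d2],o2-o1,rcond=None)[0]
    a,b=o1+s[0]*d1,o2+s[1]*d2; return (a+b)/2,np.linalg.norm(a-b)
def crop(c,u0,v0,w,h,k,fn):
    cv2.imwrite(fn,cv2.resize(c["image"][v0:v0+h,u0:u0+w,::-1],None,fx=k,fy=k,interpolation=cv2.INTER_NEAREST))
E
python3 - <<'E'
from h import *
t,s=load("top0"),load("side0")
crop(t,75,150,120,90,6,"pics/c_t_tin.png")
crop(t,240,125,140,105,5,"pics/c_t_pr.png")
crop(s,185,260,105,125,4,"pics/c_s_tin.png")
crop(s,215,100,90,100,6,"pics/c_s_pr.png")
for n,c in(("t",t),("s",s)):
    g=c["image"].max(2); m=(g<45).astype(np.uint8)
    k,l,st,ce=cv2.connectedComponentsWithStats(m)
    for i in range(1,k):
        if 15<st[i,4]<3000: print(n,st[i],np.round(ce[i],1))
E
```

```text
t [ 33  45   7  80 116] [35.7 82.9]
t [498  84  14  20 200] [505.4  95.4]
t [347 149  18   6  36] [355.7 151.5]
t [492 149   4  10  23] [493.9 153.3]
t [499 149   4  11  29] [500.2 154.6]
t [  2 156  14   8  93] [  8.4 159.9]
t [499 172   5   5  20] [501.4 174.4]
t [391 182   7  21 100] [393.1 192.4]
t [500 188   5   7  26] [502.6 190.9]
t [495 190   4   5  20] [496.5 192. ]
t [501 204   6   9  34] [503.7 207.8]
t [489 206   5   7  28] [491.4 209.1]
t [496 206   4   7  27] [497.6 208.9]
t [433 220   3  13  19] [434.5 225.9]
t [503 221   5  10  43] [504.9 225.7]
t [490 222   5   9  37] [492.4 225.9]
t [497 222   5   9  34] [498.7 225.9]
t [434 237   3  10  16] [435.1 241.6]
t [503 237   6  13  63] [506. 243.]
t [491 238   5  12  47] [493.5 243.2]
t [497 238   6  12  50] [499.9 243.5]
t [489 254  22  24 319] [500.7 265.7]
t [479 340  33  24 520] [495.4 351.4]
t [362 372  71  12 627] [402.3 378.5]
s [374   0   8  16  94] [376.9   6.4]
s [407   1   9   8  21] [411.    4.8]
s [369  36  30  56 879] [382.   61.8]
s [186  54  17  52 504] [193.9  79.2]
s [213  56  12  55 375] [218.6  81.6]
s 
[... 214 characters left out ...]
25.5 103. ]
s [288 105   5   5  19] [290.  107.2]
s [297 106   8   5  25] [300.4 107.6]
s [308 106   7   6  34] [311.1 108.2]
s [ 246  107   87   40 1137] [301.2 129.8]
s [287 112   6   4  19] [289.1 113.7]
s [297 113   7   4  28] [300.  114.5]
s [307 113   7   5  29] [310.2 115.3]
s [168 116  49  40 379] [197.2 141.6]
s [242 137   9   7  51] [246.3 139.9]
s [263 136  16  10 120] [270.6 141.2]
s [465 141  21  21 176] [471.  148.2]
s [242 163  11   8  46] [247.  167.2]
s [270 165  14  11 109] [276.4 169.5]
s [400 164  23  44 771] [410.7 185.5]
s [230 181  29  12 142] [248.9 187.3]
s [439 213  50  14 180] [462.  221.1]
s [244 284  15  15  76] [250.8 291. ]
s [221 315  20  29 270] [230.2 329.7]
```

View pics/c_t_tin.png

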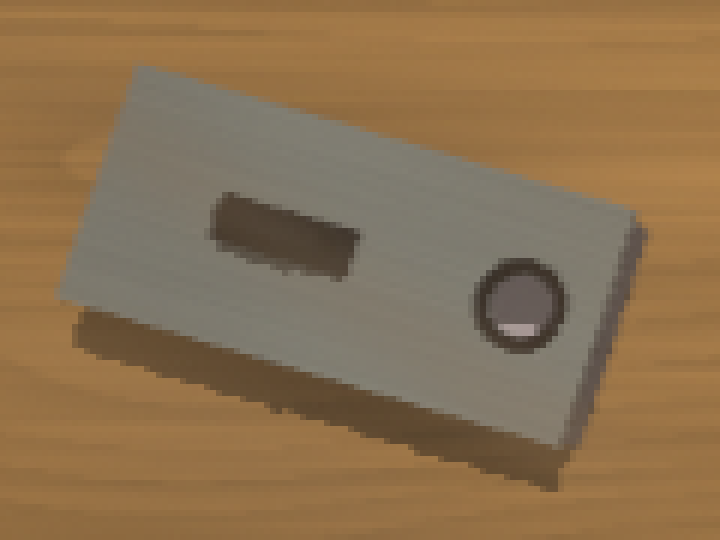

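View pics/c_t_pr.png

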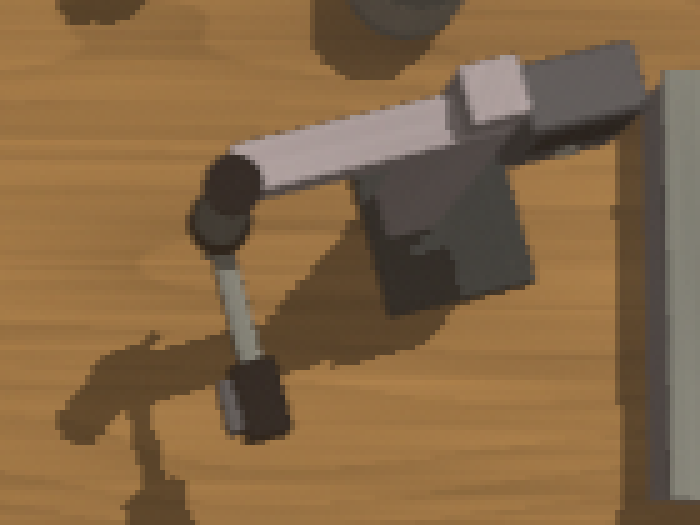

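View pics/c_s_tin.png

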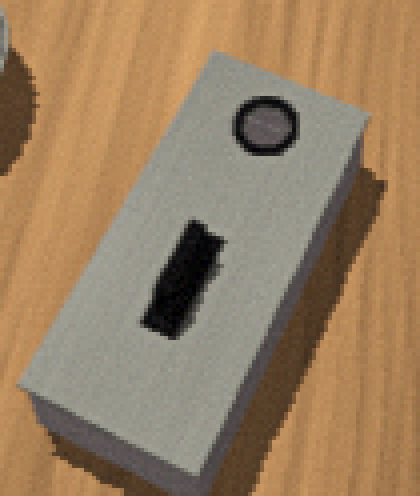

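View pics/c_s_pr.png

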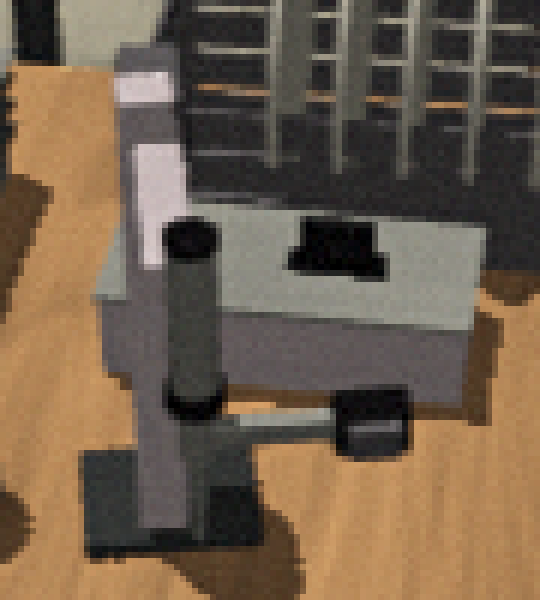

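The crops show the port in the top view at about (161.8,201) and in the side view at about (251.2,291.5). The tube cap centre in the top view is about (286.6,161.8). In the side view the cap is about (246.7,139.8) and the grip about (277,170). Next I'll cast rays.

Run:
```python
from h import *
t,s=load("top0"),load("side0")
P=lambda c,u,v,z:np.round(plane(c,u,v,z),4)
# lid corners
C=[(142,66),(636,212),(560,445),(60,298)]
W=np.array([plane(t,75+a/6-.5,150+b/6-.5,.064) for a,b in C]); print(np.round(W,4))
print("sides",[round(float(np.linalg.norm(W[i]-W[(i+1)%4])),4) for i in range(4)])
print("centre",W.mean(0), "yaw",[np.degrees(np.arctan2(*(W[j]-W[i])[[1,0]])) for i,j in((0,1),(3,2))])
CS=[(215,52),(371,116),(200,478),(20,388)]
V=np.array([plane(s,185+a/4-.5,260+b/4-.5,.064) for a,b in CS]); print("side lid",np.round(V,4),np.round(V.mean(0),4),[np.degrees(np.arctan2(*(V[j]-V[i])[[1,0]])) for i,j in((3,0),(2,1))])
print("port t",P(t,161.3,200.5,.064),"s",P(s,250.8,291,.064),two(t,(161.3,200.5),s,(250.8,291)))
print("tube top t",P(t,286.1,161.5,.308),"s",P(s,246.2,139.4,.308),two(t,(286.1,161.5),s,(246.2,139.4)))
# lower rim of outer tube bottom
print("grip top t",P(t,240+264/5-.5,125+398/5-.5,.199),"s",P(s,215+372/6-.5,100+404/6-.5,.199))
print("rib top t",P(t,75+287/6-.5,150+230/6-.5,.098))
```

```text
[[0.624  0.4104 0.064 ]
 [0.5559 0.1771 0.064 ]
 [0.4468 0.2092 0.064 ]
 [0.5141 0.4426 0.064 ]]
sides [0.2431, 0.1137, 0.2429, 0.1145]
centre [0.53517525 0.30982843 0.064     ] yaw [np.float64(-106.26910710853852), np.float64(-106.06414437200735)]
side lid [[0.5553 0.1791 0.064 ]
 [0.4446 0.2119 0.064 ]
 [0.5122 0.4459 0.064 ]
 [0.6228 0.4149 0.064 ]] [0.5337 0.3129 0.064 ] [np.float64(-105.97722818724223), np.float64(-106.10174810099562)]
port t [0.5114 0.2293 0.064 ] s [0.5122 0.2296 0.064 ] (array([0.51180361, 0.22942226, 0.06360037]), np.float64(0.0007813374901633009))
tube top t [ 0.5751 -0.1024  0.308 ] s [ 0.5755 -0.0984  0.308 ] (array([ 0.57601231, -0.10261566,  0.30492282]), np.float64(0.000554362079497698))
grip top t [ 0.488  -0.1253  0.199 ] s [ 0.4886 -0.122   0.199 ]
rib top t [0.5416 0.3299 0.098 ]
```

```bash
cat >> h.py <<'E'
port0=np.array([.5116,.2294]); d0=np.array([-.277,-.961])
tip=np.array([.5755,-.1005])
E
python3 - <<'E'
from h import *
t,s=load("top0"),load("side0")
P=lambda u,v,z:np.round(plane(t,u/1.5625-.2,v/1.5625-.2,z)[:2],3)
print("spat handle end",P(331,381,.015),P(333,388,.01),"blade",P(435,381,.005),P(484,391,.003),P(478,424,.003),P(430,416,.003))
print("bowl rim c",P(270,175,.06),"rim edge bottom",P(270,214,.06), "jar",P(346,152,.1),"bottle",P(423,146,.17),"can",P(507,174,.105),"mug",P(560,441,.095))
print("plate",P(488,262,.012),P(500,292,.012),P(541,281,.012),"plain tin",P(582,220,.064),P(575,352,.064),P(648,352,.064))
n=np.array([-d0[1],d0[0]]) # tin y
for p in(port0,tip):
    print([np.round(p+a*d0+b*n,3).tolist() for a,b in((.038,.058),(.038,-.058),(-.208,-.058),(-.208,.058))])
# masks for probe parts, grip in top and side
hsv=cv2.cvtColor(t["image"],cv2.COLOR_RGB2HSV)
print(t["image"][195:216,280:302].max(2))
E
```

```text
spat handle end [0.394 0.091] [0.381 0.088] blade [ 0.395 -0.1  ] [ 0.377 -0.191] [ 0.316 -0.179] [ 0.331 -0.091]
bowl rim c [0.769 0.206] rim edge bottom [0.695 0.204] jar [0.8   0.064] bottle [ 0.788 -0.072] can [ 0.76  -0.224] mug [ 0.291 -0.309]
plate [ 0.617 -0.2  ] [ 0.56  -0.222] [ 0.582 -0.299] plain tin [ 0.687 -0.367] [ 0.445 -0.347] [ 0.446 -0.478]
[[0.557, 0.177], [0.445, 0.209], [0.513, 0.445], [0.625, 0.413]]
[[0.621, -0.153], [0.509, -0.121], [0.577, 0.115], [0.689, 0.083]]
[[ 94  95  94  94  94  93  84  89 121 131 133 140 110  92  91  92  92  91
   92  91  91  92]
 [ 94  94  95  95  95  94  95  84 121 131 132 100  71  61  65  88  94  94
   94  94  93  93]
 [ 95  96  95  95  95  95  94  69  76  69  54  52  53  54  52  83  94  94
   94  93  94  93]
 [ 94  94  94  93  95  83  60  51  53  54  53  53  54  53  53  62  88  94
   96  96  96  97]
 [ 92  91  93  91  91  67  51  52  53  53  53  54  53  53  55  64  90  97
  149 165 164 165]
 [ 95  94  93  93  93  71  52  51  53  53  53  54  53  54  53  51 139 158
  164 167 168 167]
 [ 95  96  96  91  94 100  72  52  54  54  53  5
[... 647 characters left out ...]
3  54  54  53  54  54  55  51
  142 163 162 161]
 [164 164 164 163 126  91  96 100  80  57  53  53  54  54  53  54  54  53
  111 152 159 159]
 [166 165 165 165 128  82  95 103  80  56  52  54  54  54  53  54  54  54
  114 154 162 163]
 [165 165 164 164 164 106  70  69  56  50  52  54  53  52  51  49  50  87
  147 162 162 162]
 [162 162 161 161 161 143 116 148 118  66  49  50  49  52  65  89  97 146
  161 161 160 160]
 [163 164 163 162 163 163 163 162 120  70  66  90  97 147 162 163 162 161
  161 161 161 162]
 [163 162 163 163 163 162 162 162 161 161 161 161 161 160 160 161 160 160
  159 159 159 160]
 [161 161 161 161 161 161 161 160 161 160 161 160 160 160 160 160 160 161
  160 160 160 160]]
```

The geometry checks out: the lid measures 243x114 mm, the port triangulates to z 63.6 mm, and the tube top is close to 308 mm. The straight slide clears the bowl by about 28 mm and the spatula by more than 50 mm. Next: check IK and hover over the rib.

```bash
cat >> h.py <<'E'
from scipy.spatial.transform import Rotation as Ro
def ori(d):
    d=np.r_[np.asarray(d)/np.linalg.norm(d),0]; x=np.array([0,0,-1.]); return Ro.from_matrix(np.c_[x,np.cross(d,x),d]).as_rotvec()
def wsnap(manip,name):
    p,r=np.array(manip.get_position()),np.array(manip.get_ee_rot())
    c=manip.camera("wrist"); T=np.eye(4);T[:3,:3]=Ro.from_rotvec(r).as_matrix();T[:3,3]=p
    c=dict(c); c["cam_to_world"]=T@c["mount"]; np.save(f"pics/{name}.npy",c,allow_pickle=True)
    cv2.imwrite(f"pics/{name}.png",cv2.resize(c["image"][:,:,::-1],(800,600),interpolation=cv2.INTER_CUBIC)); return c
def snap(manip,cam,name):
    c=dict(manip.camera(cam)); np.save(f"pics/{name}.npy",c,allow_pickle=True)
    cv2.imwrite(f"pics/{name}.png",cv2.resize(c["image"][:,:,::-1],(800,600),interpolation=cv2.INTER_CUBIC)); return c
E
python3 - <<'E'
from h import *; from rig import manip
rib=port0-.115*d0; rf=tip-.115*d0; sx=np.array([.0875,.023])
for nm,p,z,d in(("hov",rib,.22,d0),("gr",rib,.091,d0),("fin",rf,.091,d0),("finup",rf,.25,d0),("grip",[.488,-.124],.19,sx),("gripd",[.488,-.124],.1,sx),("hov-",rib,.22,-d0),("fin-",rf,.09,-d0),("grip-",[.488,-.124],.19,-sx)):
    q=manip.solve_ik(np.r_[p,z],ori(d)); print(nm,None if q is None else np.round(q,2))
print(Ro.from_rotvec(manip.get_ee_rot()).as_matrix().round(2))
E
```

```text
hov [ 0.54  0.48  1.62 -0.    1.04  0.82]
gr [ 0.54  0.65  1.68 -0.    0.81  0.82]
fin [-0.    0.62  1.76 -0.    0.77  0.28]
finup [-0.    0.4   1.67 -0.    1.07  0.28]
grip [-0.27  0.34  1.94 -0.    0.86 -2.1 ]
gripd [-0.27  0.49  1.99 -0.    0.66 -2.1 ]
hov- [ 0.54  0.48  1.62 -0.    1.04 -2.32]
fin- None
grip- [-0.27  0.34  1.94  0.    0.86  1.04]
[[-0.    0.26 -0.96]
 [ 0.   -0.96 -0.26]
 [-1.   -0.   -0.  ]]
```

Run:
```python
from h import *; from rig import manip
rib=port0-.115*d0
p=manip.get_position(); manip.servo_line([p[0],p[1],.43],rate=.4)
manip.move_to(np.r_[rib,.40],ori(d0))
manip.servo_line(np.r_[rib,.19],rate=.3)
print(manip.get_time(),manip.get_position())
wsnap(manip,"w1")
```

```text
5.1333 [0.54451419 0.34037517 0.19147618]
```

View pics/w1.png

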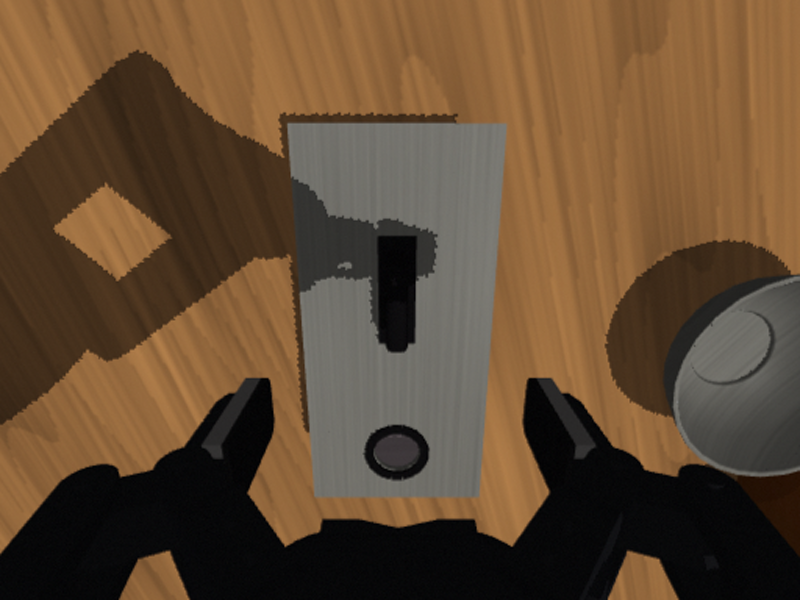

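The wrist view shows the tin lengthwise, with the rib about (397,290), the port about (397,452) and the bowl to the right. I'll compare with the expected projections.

Run:
```python
from h import *
c=load("w1"); k=1.5625
rib=port0-.115*d0
for nm,p in(("port",np.r_[port0,.064]),("ribtop",np.r_[rib,.098]),("rib end+",np.r_[rib+.025*d0,.098]),("rib end-",np.r_[rib-.025*d0,.098])): print(nm,(proj(c,p)+.5)*k)
print("port meas",plane(c,397/k-.5,452/k-.5,.064),"rib base far end (397,236)->",plane(c,397/k-.5,237/k-.5,.098))
C=[(288,124),(505,124),(479,496),(315,497)]
W=np.array([plane(c,a/k-.5,b/k-.5,.064) for a,b in C]);print(W.round(4),W.mean(0))
for i,j in((0,3),(1,2)): v=(W[j]-W[i])[:2];print(np.linalg.norm(v),np.degrees(np.arctan2(v[1],v[0])))
for a,b in((416,237),(378,237),(415,343),(379,343),(388,350),(406,350),(388,305)): print(a,b,plane(c,a/k-.5,b/k-.5,.098).round(4),plane(c,a/k-.5,b/k-.5,.064).round(4))
crop(c,225,140,60,95,7,"pics/c_w1.png")
```

```text
port [396.82515405 455.35822496]
ribtop [396.11499524 314.64366994]
rib end+ [396.25601802 358.05827414]
rib end- [395.96387888 268.12170522]
port meas [0.51247244 0.23197667 0.064     ] rib base far end (397,236)-> [0.55528718 0.37895084 0.098     ]
[[0.5151 0.4461 0.064 ]
 [0.6247 0.4144 0.064 ]
 [0.5573 0.1805 0.064 ]
 [0.4468 0.2118 0.064 ]] [0.53596861 0.31319824 0.064     ]
0.24412035968108703 -106.26172614608399
0.2434441267156905 -106.05941730534985
416 237 [0.5642 0.3764 0.098 ] [0.5637 0.3696 0.064 ]
378 237 [0.5463 0.3815 0.098 ] [0.543  0.3756 0.064 ]
415 343 [0.5486 0.3216 0.098 ] [0.5456 0.3061 0.064 ]
379 343 [0.5302 0.327  0.098 ] [0.5243 0.3123 0.064 ]
388 350 [0.5336 0.3217 0.098 ] [0.5283 0.3062 0.064 ]
406 350 [0.5429 0.319  0.098 ] [0.539  0.3031 0.064 ]
388 305 [0.5409 0.3462 0.098 ] [0.5367 0.3346 0.064 ]
```

View pics/c_w1.png

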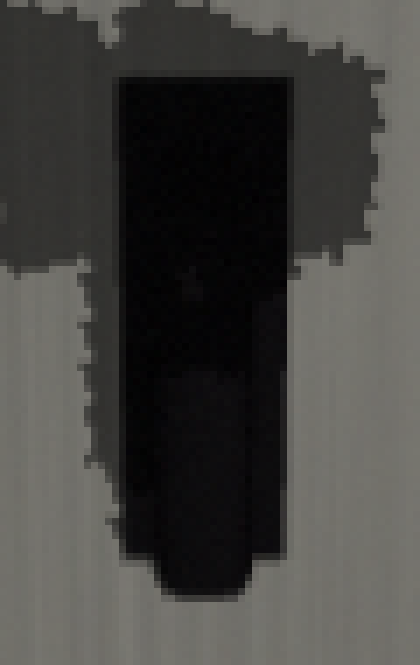

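The rib stands on a wider base plate, so I'll grasp a bit higher (TCP z 0.096). The measured rib centre agrees to about 2 mm.

Run:
```python
from h import *; from rig import manip
manip.servo_line([.5440,.3405,.096],ori(d0),rate=.2)
print(manip.get_position(),manip.get_contact_force())
manip.command_gripper(0.0,f_grip=45)
print(manip.get_time(),manip.get_width(),manip.get_position(),manip.get_contact_force())
snap(manip,"side","s2");snap(manip,"top","t2")
```

```text
[0.54490589 0.3410372  0.09737285] [-0.15034504  0.92891487 -0.01494671]
6.4667 0.010871420477383764 [0.54386109 0.34060749 0.09636024] [-3.20912159  1.12448258  6.50623384]
```

View pics/s2.png

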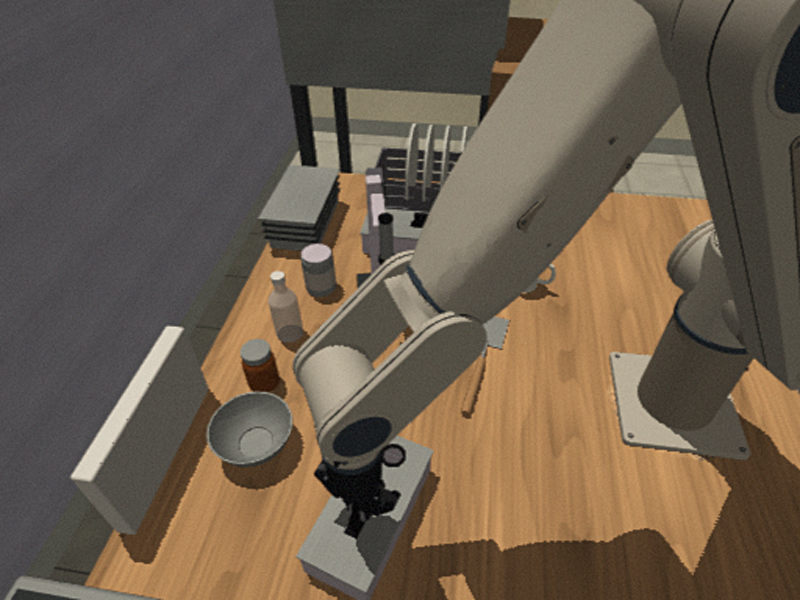

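View pics/t2.png

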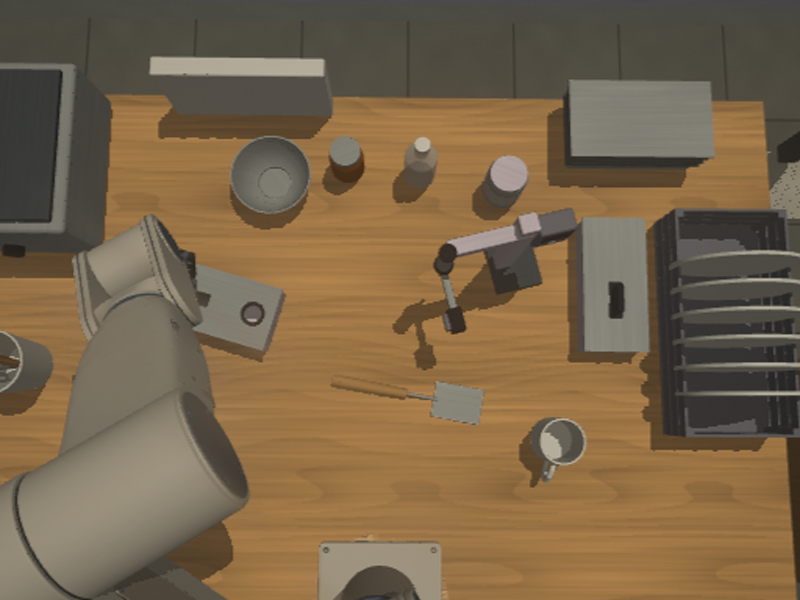

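Run:
```python
from h import *; from scipy.optimize import least_squares as L
from rig import manip
t,s=load("t2"),load("s2"); k=1.5625
q1=manip.get_joint_positions()[0]; l=np.array([-np.sin(q1),np.cos(q1)])
b=np.array([.5439,.3406])
f=lambda p:np.r_[proj(s,np.r_[b+p[0]*l,p[1]])-np.array([362,437])/k+.5]
r=L(f,[.08,.3]);print(q1,r.x,r.fun)
f=lambda p:np.r_[proj(t,np.r_[b-p[0]*l,p[1]])-np.array([167,245])/k+.5]
r=L(f,[.08,.3]);print(r.x,r.fun)
crop(t,40,130,150,150,5,"pics/c_t2.png")
```

```text
0.5409034131480179 [0.06063703 0.37566594] [ 5.68434189e-14 -5.68434189e-14]
[0.05457655 0.36836805] [0. 0.]
```

View pics/c_t2.png

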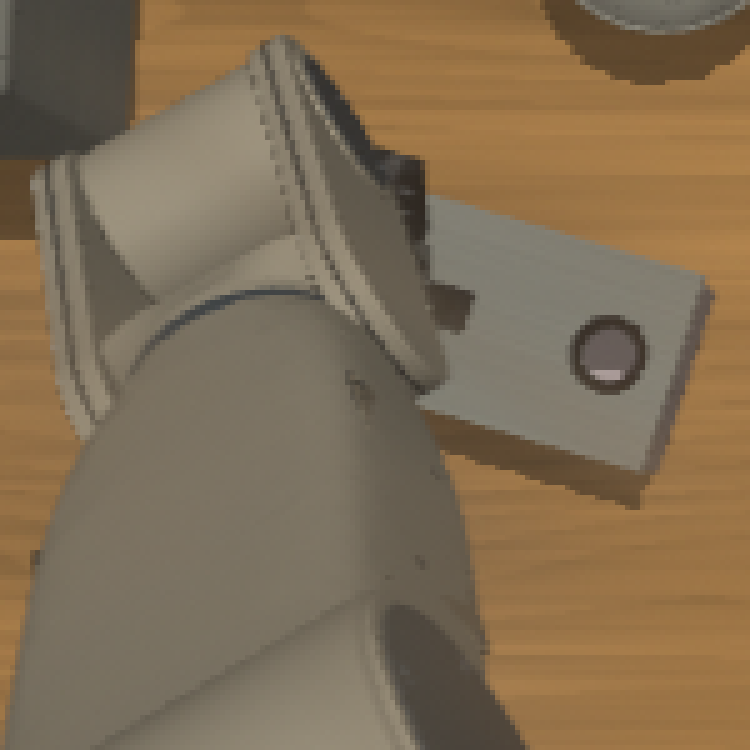

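The port hasn't moved, and the wrist fork (about 6 cm half width, at z ≈ 0.37) will clear the tube. Now I'll slide the tin.

Run:
```python
from h import *; from rig import manip
p=np.array([.5440,.3405])+np.array([.0635,-.3305])
manip.servo_line([*p,.096],rate=.12)
print(manip.get_time(),manip.get_width(),manip.get_position(),manip.get_contact_force())
snap(manip,"side","s3");snap(manip,"top","t3");wsnap(manip,"w3")
```

```text
9.525 0.01135322523970071 [0.60784807 0.01087766 0.0963682 ] [-0.82233492  5.18374536  3.95999694]
```

View pics/s3.png

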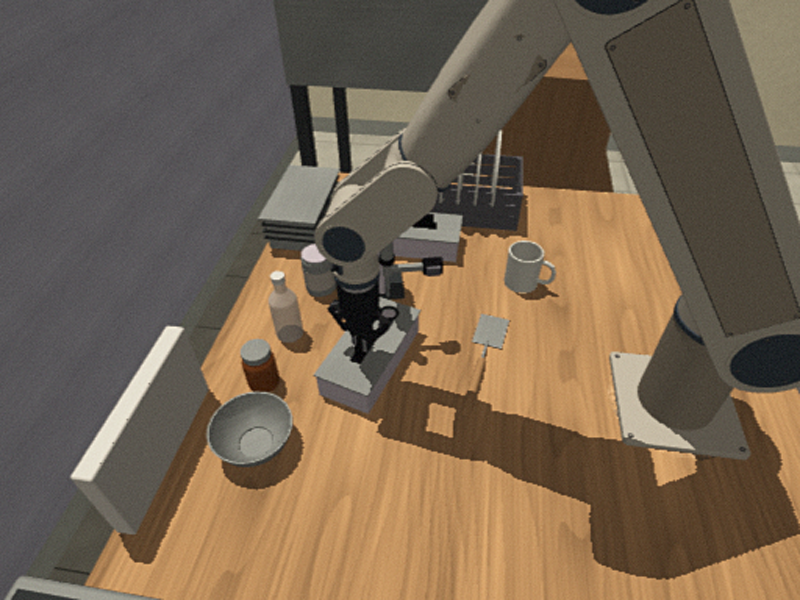

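View pics/t3.png

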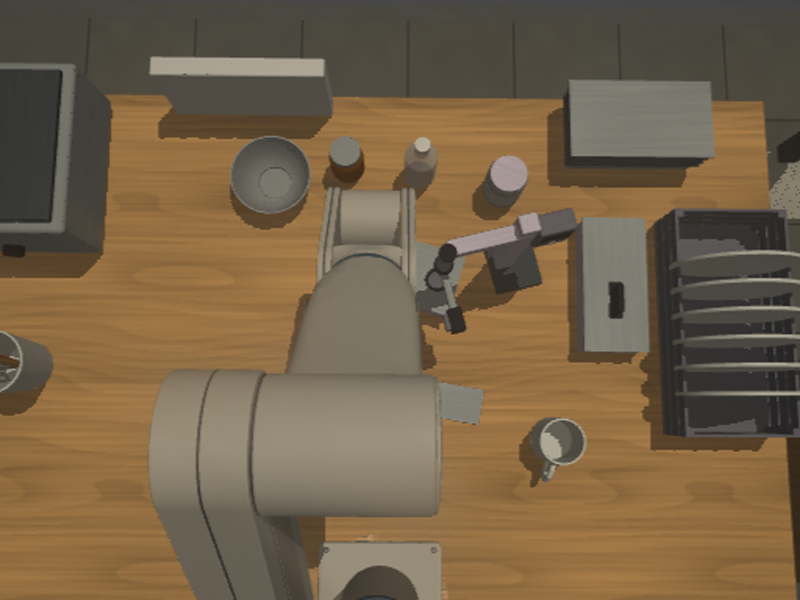

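View pics/w3.png

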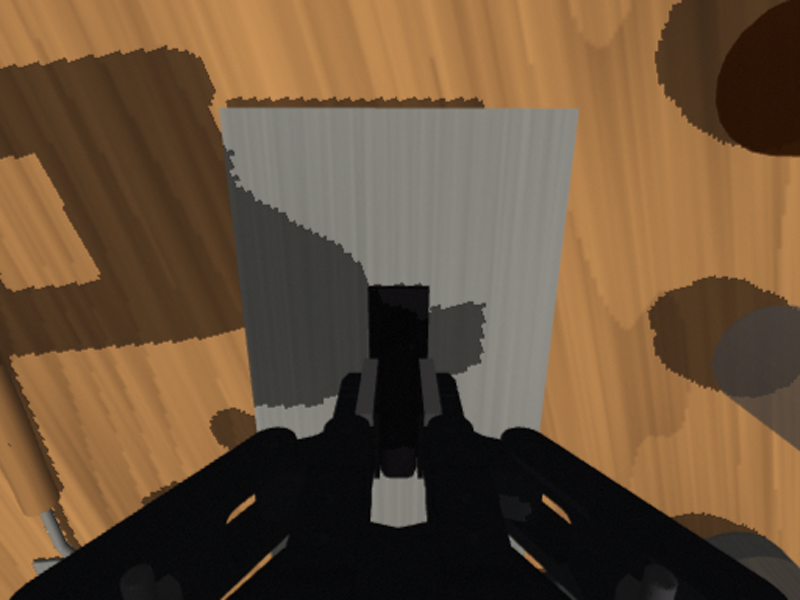

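The tin now sits below the probe: port about (389,313) in the side view and about (436,279) in the top view. I'll zoom to check the alignment.

Run:
```python
from h import *
t,s=load("t3"),load("s3")
crop(t,260,145,60,60,10,"pics/c_t3.png"); crop(s,225,155,60,60,10,"pics/c_s3.png")
k=1.5625
for nm,c in(("t",t),("s",s)):
    print(nm,"port@tip",proj(c,np.r_[tip,.064]),"tip",proj(c,np.r_[tip,.11]))
```

```text
t port@tip [279.34765521 178.48040468] tip [280.29797699 175.73147069]
s port@tip [248.25834377 200.05925395] tip [247.93703382 189.95223893]
```

View pics/c_t3.png

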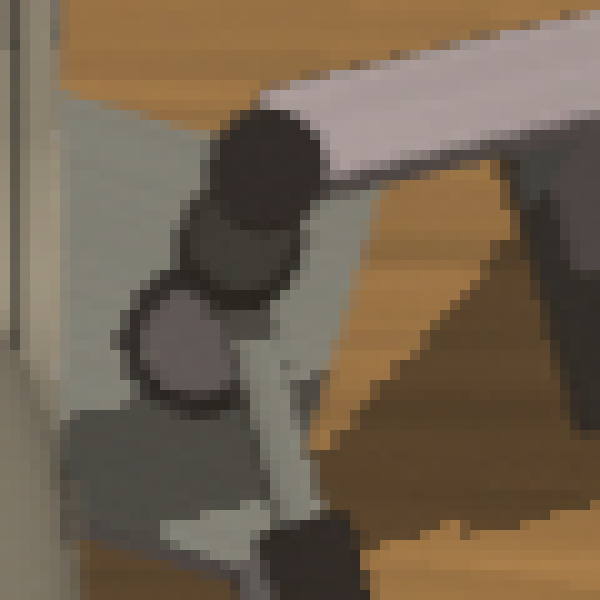

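View pics/c_s3.png

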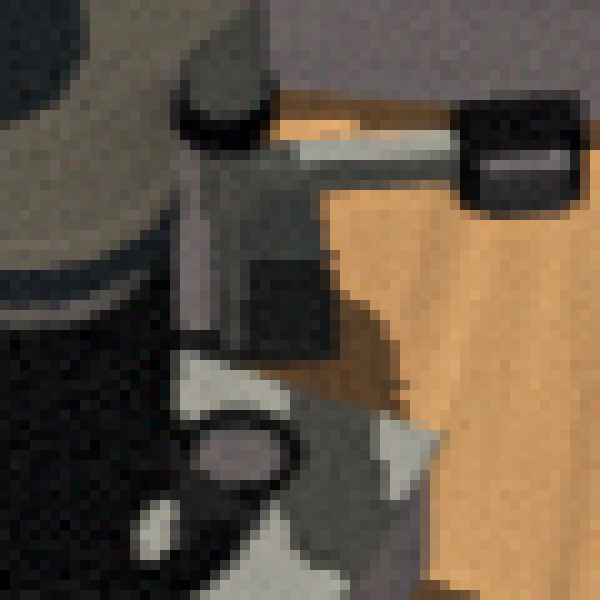

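Run:
```python
from h import *
t,s=load("t3"),load("s3")
print(proj(t,np.r_[tip,.205]),proj(t,np.r_[tip,.308]),proj(s,np.r_[tip,.205]),proj(s,np.r_[tip,.308]))
print(plane(t,283.4,168.8,.205),plane(t,286.3,161.2,.308))
s0=load("side0"); crop(s0,230,125,40,65,10,"pics/c_s0b.png")
```

```text
[282.48625644 169.40157712] [285.27700599 161.32895746] [247.21197631 167.14508006] [246.31615518 138.96643982]
[ 0.57706051 -0.10281971  0.205     ] [ 0.57581927 -0.10287421  0.308     ]
```

View pics/c_s0b.png

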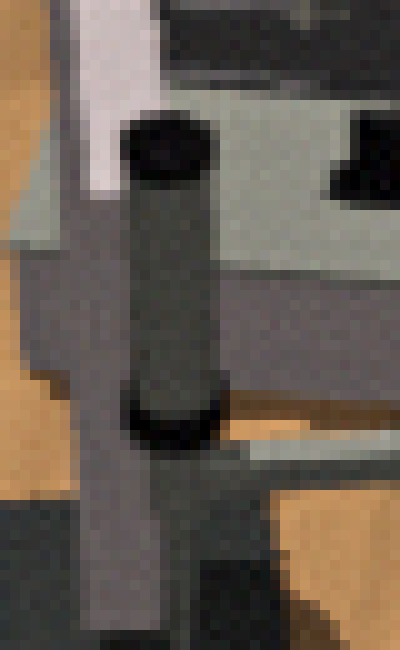

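Both views put the port within about 3 mm of the tip, but they disagree slightly. I'll release, back off upward and measure with the wrist camera.

Run:
```python
from h import *; from rig import manip
manip.command_gripper(0.06)
p=manip.get_position()
manip.servo_line([.6075,.01,.25],rate=.25)
wsnap(manip,"w4")
sx=np.array([.0875,.023]);sx/=np.linalg.norm(sx)
g=tip-.09*sx
manip.servo_line([.6075-.03,.05,.40],rate=.4)
manip.move_to(np.r_[g-.01*sx,.33],ori(sx))
print(manip.get_time(),manip.get_position())
wsnap(manip,"w5")
snap(manip,"side","s5");snap(manip,"top","t5")
```

```text
13.6583 [ 0.47881514 -0.1258962   0.32966284]
```

View pics/w4.png

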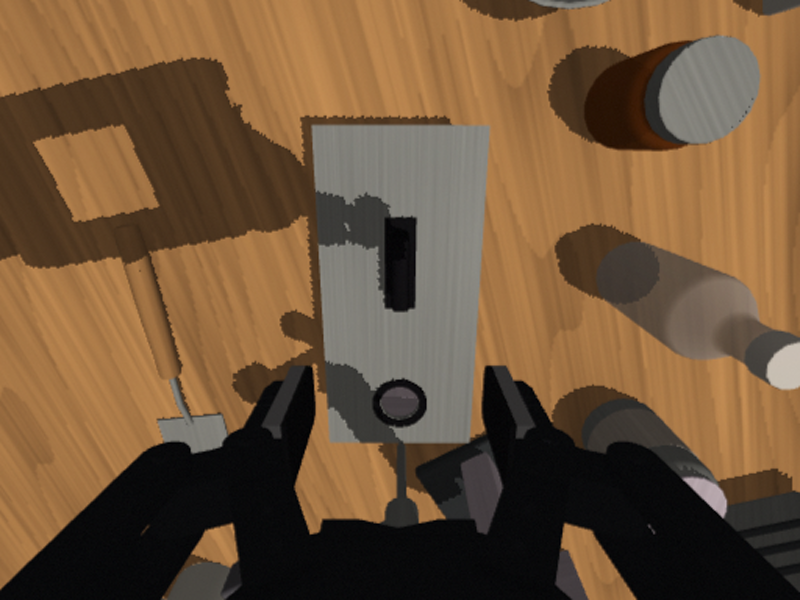

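View pics/w5.png

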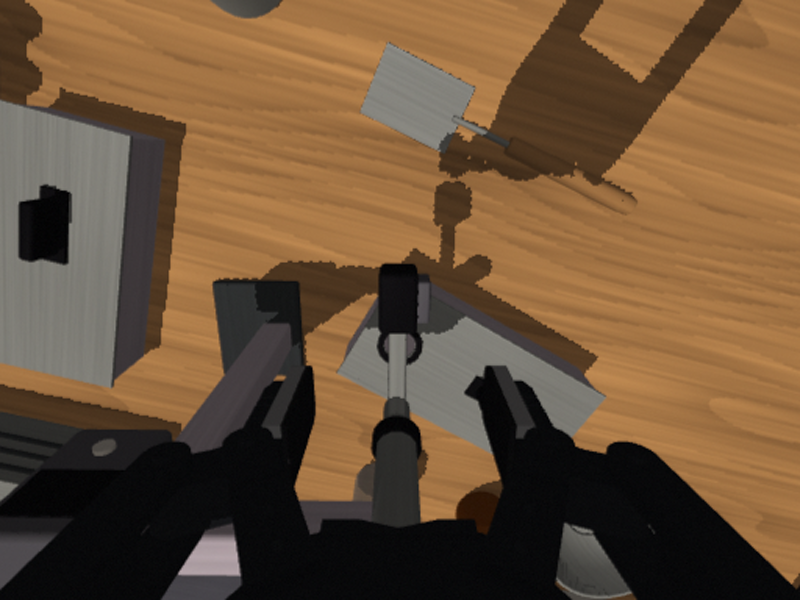

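View pics/s5.png

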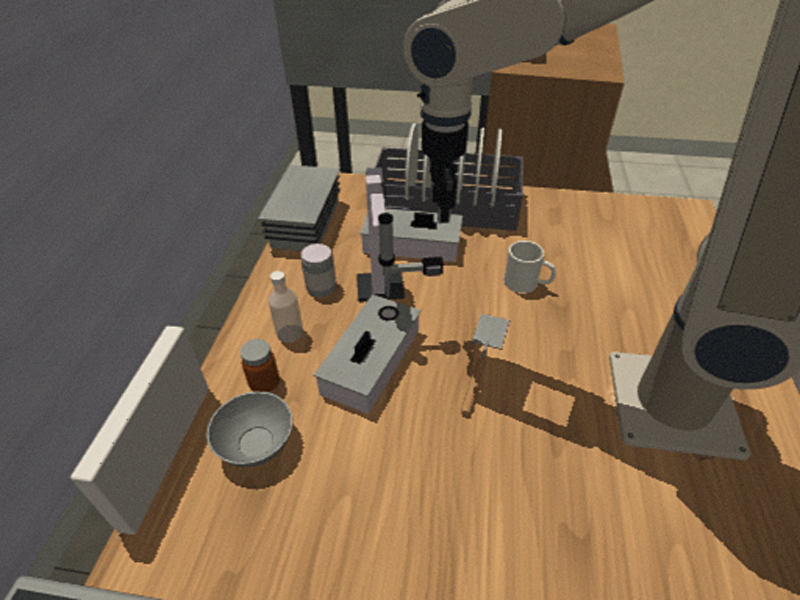

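View pics/t5.png

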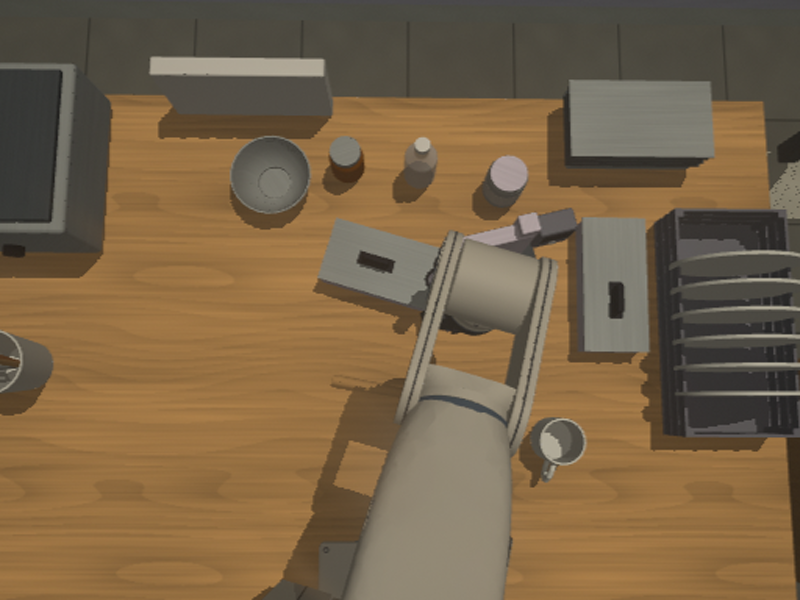

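In w4 the needle hangs at about (401,443) and the port is at (400,403). In w5 the port at (400,346) lies in line with the bar and tube (about 397). Measuring the pixels.

```bash
python3 - <<'E'
from h import *
a,b=load("w4"),load("w5")
crop(a,225,235,65,100,6,"pics/c_w4.png"); crop(b,225,160,65,130,6,"pics/c_w5.png")
s=load("s5"); crop(s,225,155,60,65,9,"pics/c_s5.png")
E
python3 -c "
import cv2,numpy as np
a=[cv2.imread(f'pics/c_{n}.png') for n in('w4','w5')]
a=[cv2.copyMakeBorder(i,0,max(j.shape[0] for j in a)-i.shape[0],0,10,0) for i in a]
i=np.hstack(a)[:780]; print(i.shape); cv2.imwrite('pics/c_w45.png',i[:600]); cv2.imwrite('pics/c_w5b.png',i[400:,400:])"
```

```text
(780, 800, 3)
```

View pics/c_w45.png

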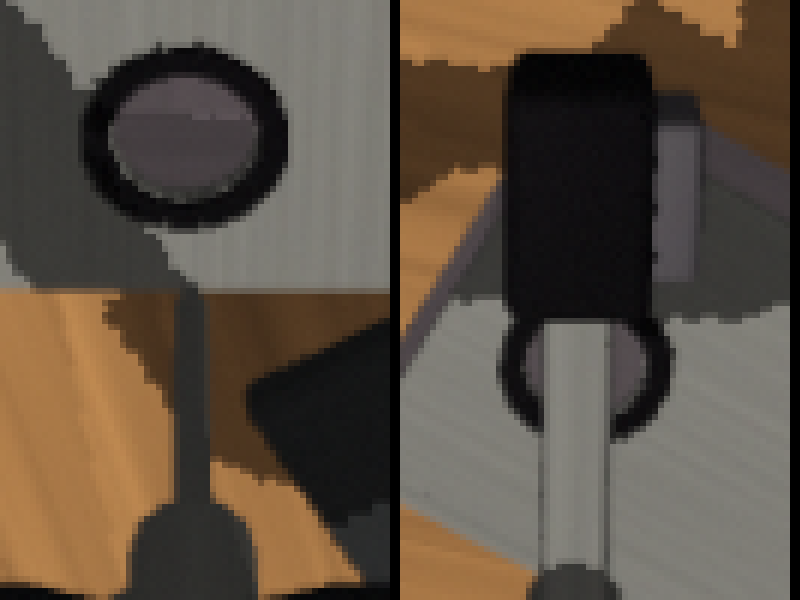

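View pics/c_s5.png

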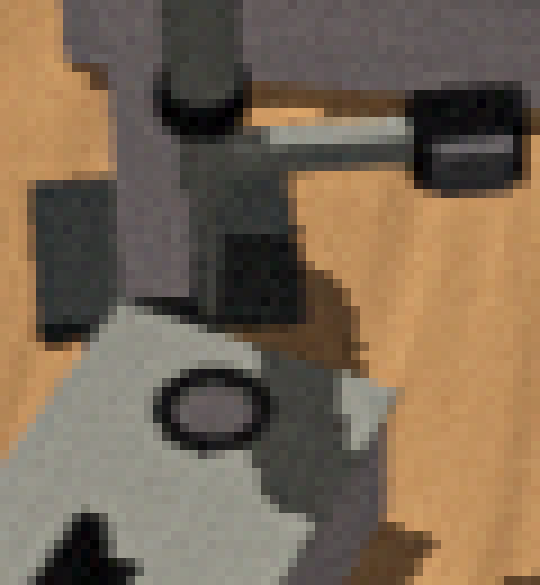

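Run:
```python
from h import *
a,b,s=load("w4"),load("w5"),load("s5")
print("port w4",plane(a,255.2,257.2,.064),"s5",plane(s,248.06,200,.064))
print("tip w4",plane(a,256,281.5,.11), "19mm tube bottom edge mid",plane(a,225+193/6-.5,281.5,.17))
# w5 lateral
R=b["cam_to_world"]
v=160+(440-88)/6-.5
print("port w5 (row approx)",plane(b,255.4,v,.064))
print("bar w5",plane(b,253.9,160+330/6-.5,.19),plane(b,253.9,160+560/6-.5,.19))
# grip block top face in w5: x 108..250 ; rows 90?..318
for x,y in((106,95),(252,95),(112,318),(250,318)): print("grip",x,y,plane(b,225+x/6-.5,160+y/6-.5,.199).round(4))
# tube ring centre w5
print("port w5 vs tip: proj tip-line", [proj(b,np.r_[tip,z]).round(2) for z in(.064,.11,.205)])
print("proj w4",proj(a,np.r_[tip,.11]),proj(a,np.r_[tip,.064]))
crop(b,225,245,65,60,9,"pics/c_w5t.png")
```

```text
port w4 [ 0.57623255 -0.09757377  0.064     ] s5 [ 0.57619603 -0.10067685  0.064     ]
tip w4 [ 0.57671754 -0.09899312  0.11      ] 19mm tube bottom edge mid [ 0.58960162 -0.055571    0.17      ]
port w5 (row approx) [ 0.57224557 -0.10003398  0.064     ]
bar w5 [ 0.51241928 -0.11775961  0.19      ] [ 0.55510717 -0.1066466   0.19      ]
grip 106 95 [ 0.473  -0.1392  0.199 ]
grip 252 95 [ 0.4673 -0.1174  0.199 ]
grip 112 318 [ 0.5091 -0.1293  0.199 ]
grip 250 318 [ 0.5035 -0.1078  0.199 ]
port w5 vs tip: proj tip-line [array([254.55, 220.01]), array([254.58, 234.63]), array([254.67, 278.77])]
proj w4 [255.31102918 282.873758  ] [255.28616928 259.29822631]
```

View pics/c_w5t.png

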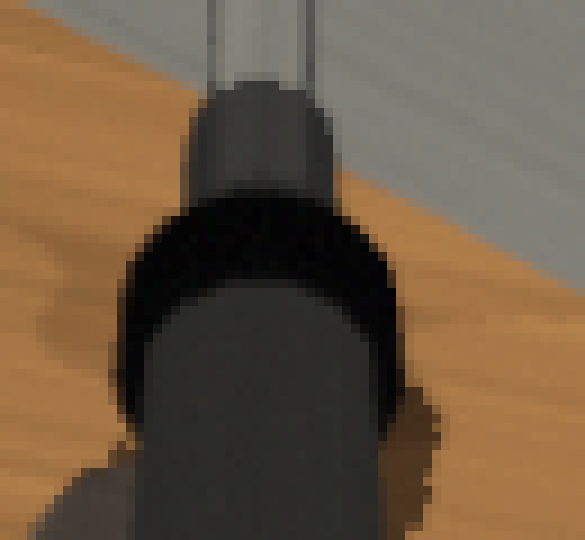

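The top view, w5 and the ring edge in the side view agree that the port is about 3 mm too far towards stand +y, and w4 shows about 0.8 mm sideways. There's plenty of time (13.7 s of 48 s used), so I'll re-grasp and correct it.

Run:
```python
from h import *; from rig import manip
manip.servo_line([.49,-.08,.40],rate=.3)
manip.move_to([.6075,.03,.30],ori(d0))
manip.servo_line([.6075,.0105,.096],rate=.25)
manip.command_gripper(0.0,f_grip=45)
p0=np.array(manip.get_position()); print(p0,manip.get_width(),manip.get_contact_force())
manip.servo_line([.6085,.0070,.096],rate=.03)
manip.hold(.2)
p1=np.array(manip.get_position()); print(p1-p0,manip.get_contact_force())
manip.command_gripper(0.06)
manip.servo_line([.6085,.007,.25],rate=.3)
wsnap(manip,"w6")
manip.servo_line([.5775,.05,.40],rate=.4)
sx=np.array([.0875,.023]);sx/=np.linalg.norm(sx)
g=np.array([.4890,-.1248])
manip.move_to(np.r_[g-.01*sx,.33],ori(sx))
print(manip.get_time(),manip.get_position())
b=wsnap(manip,"w7");snap(manip,"side","s7")
a=load("w6")
crop(a,225,235,65,100,6,"pics/c_w6.png"); crop(b,225,160,65,100,6,"pics/c_w7.png");crop(b,225,245,65,60,6,"pics/c_w7t.png")
i=np.hstack([cv2.imread("pics/c_w6.png"),np.zeros((600,10,3),np.uint8),cv2.imread("pics/c_w7.png")]); cv2.imwrite("pics/c_w67.png",i)
```

```text
[0.60781326 0.0106277  0.09704113] 0.011318537372637393 [-1.84686938  1.6000202   5.49904945]
[ 9.42452267e-04 -2.90351902e-03 -1.53499569e-05] [-1.74776496  3.5310299   6.38075518]
22.0833 [ 0.47935647 -0.12731946  0.32966887]
```

View pics/c_w67.png

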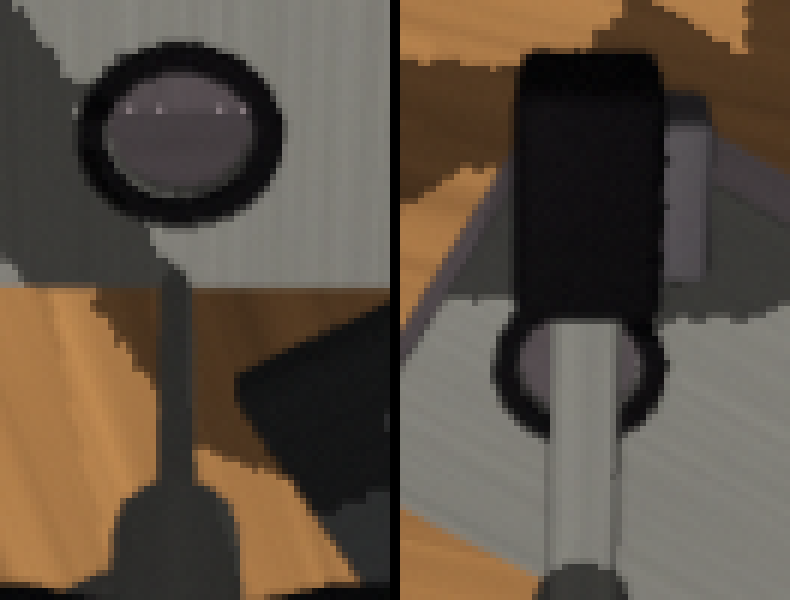

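View pics/c_w7t.png

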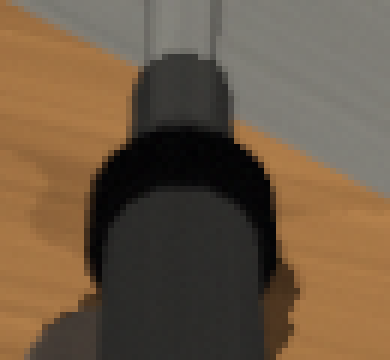

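View pics/s7.png

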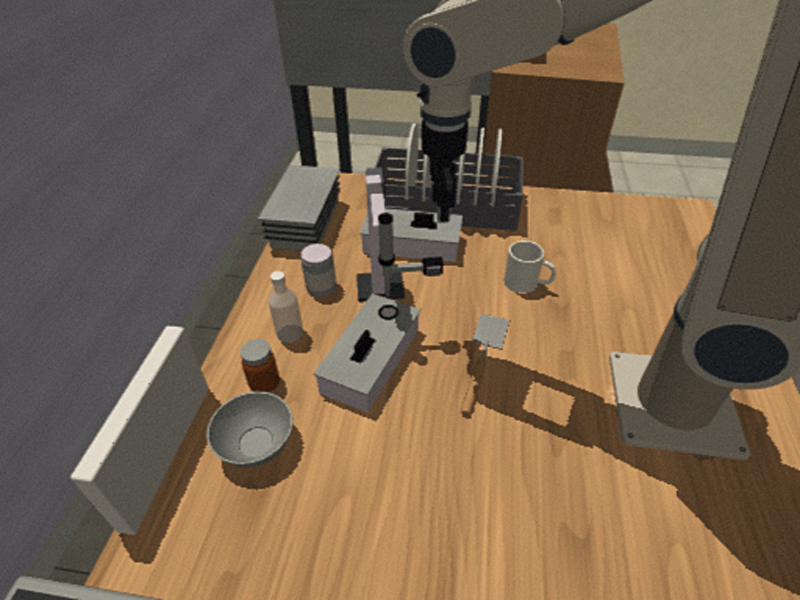

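In w7 the port (column 180) and tube ring (column 180) now coincide, and w6 agrees within about 1 mm sideways. The grip sits 1.3 mm towards +y of the tool line, so I'll correct for that, then descend and squeeze.

Run:
```python
from h import *; from rig import manip
y=np.radians(13.9); sx=np.array([np.cos(y),np.sin(y)])
g=np.array([.4888,-.1236])
manip.command_gripper(0.075)
manip.servo_line(np.r_[g,.30],ori(sx),rate=.2)
manip.servo_line(np.r_[g,.186],rate=.2)
print(manip.get_time(),manip.get_position(),manip.get_contact_force())
manip.command_gripper(0.0,f_grip=40)
print(manip.get_time(),manip.get_width(),manip.get_position(),manip.get_contact_force())
snap(manip,"side","s8");wsnap(manip,"w8")
```

```text
23.5083 [ 0.4896285  -0.12392584  0.18716843] [0.30020109 0.00127277 0.35635692]
24.0167 0.02354395600900243 [ 0.48907998 -0.12341629  0.18644287] [0.71539119 2.75694466 2.13200558]
```

View pics/w8.png

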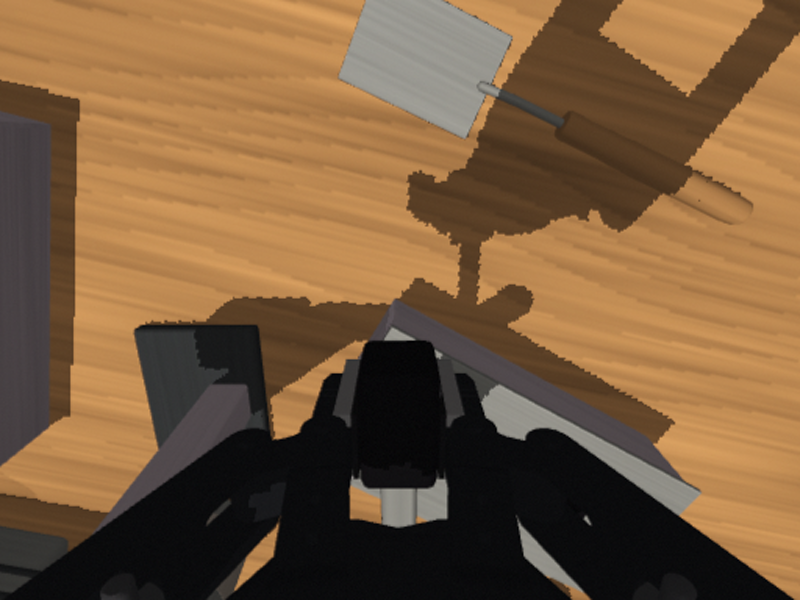

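View pics/s8.png

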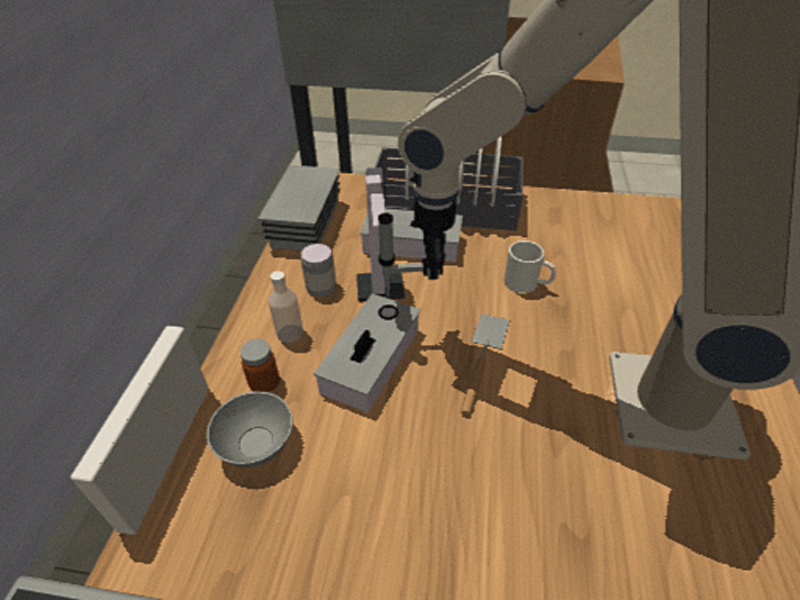

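The grip block is between the pads and the opening is 23.5 mm. The rib's 12 mm read as 11, so this matches the 25 mm width with the button in. Now I'll pull down in steps while watching the force.

Run:
```python
from h import *; from rig import manip
g=[.4888,-.1236]
for dz,r in((.03,.08),(.05,.08),(.074,.08),(.080,.03),(.082,.02)):
    manip.servo_line([*g,.186-dz],rate=r)
    print(dz,round(manip.get_time(),2),round(manip.get_width(),4),np.round(manip.get_position(),4),np.round(manip.get_contact_force(),2))
    if abs(manip.get_contact_force()[2])>25: break
snap(manip,"side","s9");snap(manip,"top","t9");wsnap(manip,"w9")
```

```text
0.03 24.64 0.0236 [ 0.4891 -0.1234  0.1557] [1.27 5.93 3.43]
0.05 25.04 0.0235 [ 0.4891 -0.1235  0.1359] [0.25 4.36 4.01]
0.074 25.49 0.0236 [ 0.4891 -0.1235  0.112 ] [1.57 5.98 5.55]
0.08 25.84 0.0235 [ 0.4891 -0.1235  0.1072] [-3.44  5.57 17.65]
0.082 26.09 0.0236 [ 0.4892 -0.1235  0.1071] [-9.87  8.06 41.86]
```

View pics/s9.png

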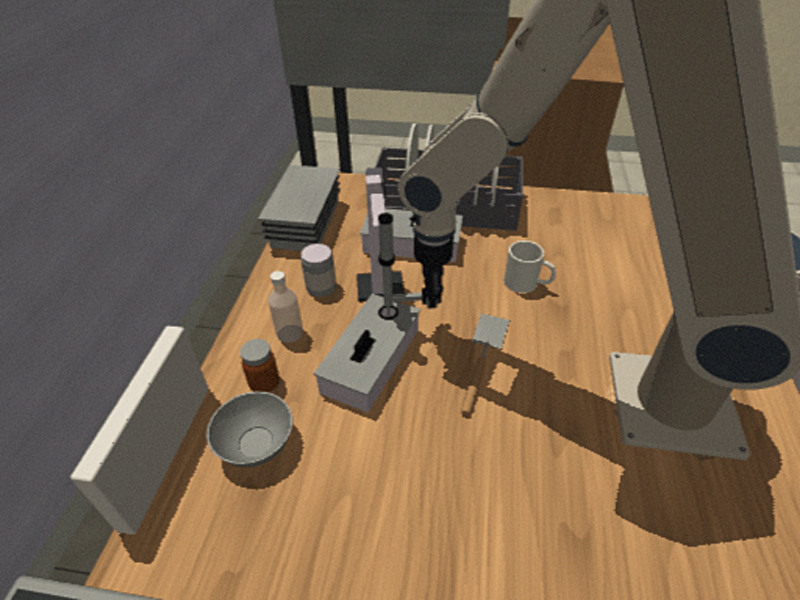

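View pics/w9.png

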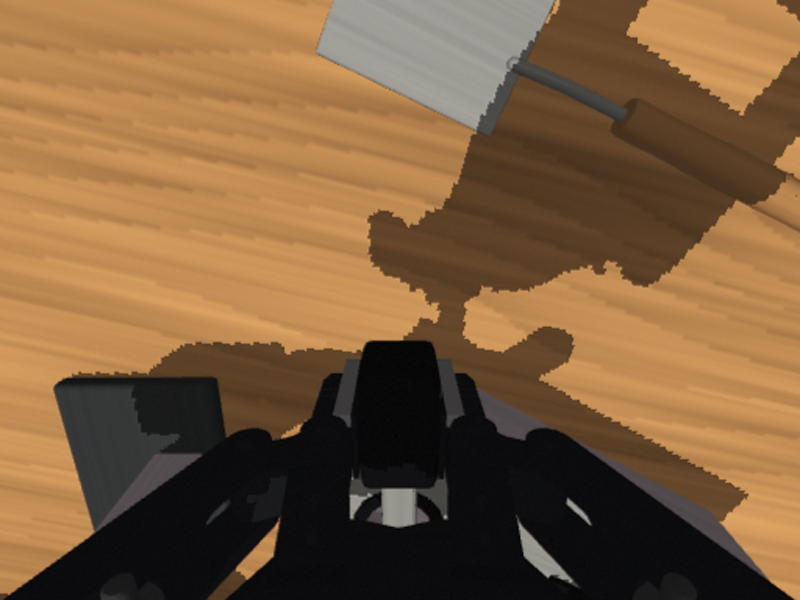

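The pull met a hard stop after 79.3 mm with no catch at the first stop, and the block has not slipped in the pads. I'll ease the push to about 20 N and zoom on the port.

Run:
```python
from h import *; from rig import manip
manip.servo_line([.4888,-.1236,.186-.0803],rate=.02); manip.hold(.5)
print(manip.get_time(),manip.get_width(),np.round(manip.get_position(),4),np.round(manip.get_contact_force(),2))
s=snap(manip,"side","s10"); crop(s,220,130,70,75,8,"pics/c_s10.png")
t=snap(manip,"top","t10")
```

```text
26.9917 0.023870835823078182 [ 0.4891 -0.1235  0.1072] [-2.91  6.11 20.43]
```

View pics/c_s10.png

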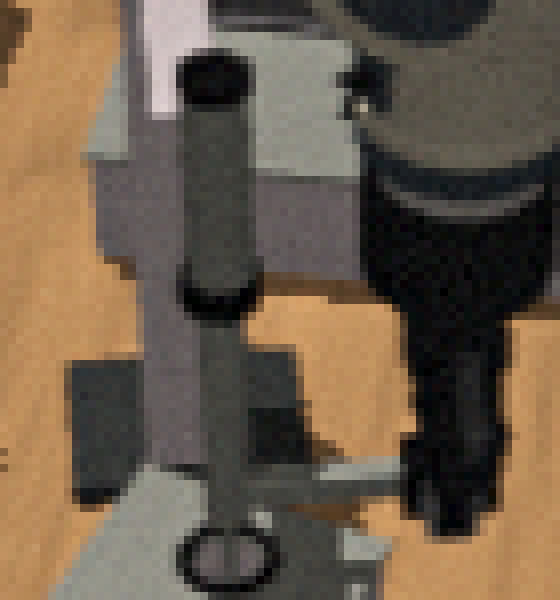

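View pics/t10.png

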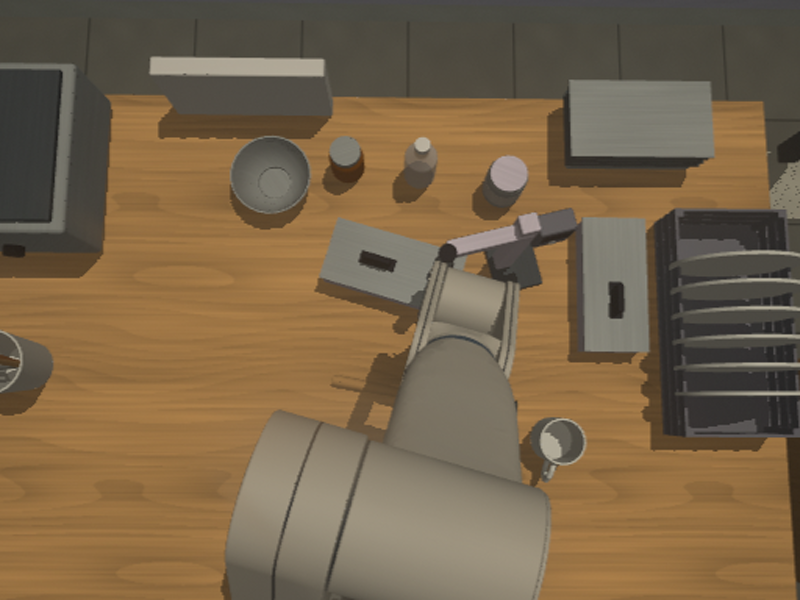

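The needle runs through the middle of the port (crop column 229, port centre about 229), and the bystanders look unmoved. Handing in now.

Run:
```python
from rig import manip
manip.sign_off(); print(manip.get_time(),manip.get_width(),manip.get_position())
```

```text
the job is handed in; nothing more can be done
the job is handed in; nothing more can be done
```

The tin is under the probe, and the probe is held at its second stop with the button squeezed. I handed the job in at about 27 s of the 48 s allowed.

**Tin:** I slid it by its rib and let go. A check then showed the port about 3 mm off along the stand's y. I re-gripped the rib, slid the tin 3 mm more and let go again.

**Probe:** I pinched the grip block and pulled it straight down. It passed the first stop without catching.

**Last checks:**
- **Travel:** the tool moved 79.3 mm down to a hard stop, against the nominal 80 mm.
- **Push:** it pressed the stop at up to about 42 N. I eased that to about 20 N on the tool before handing in.
- **Grip:** the finger opening was 23.9 mm. That means the button is in, since the gripper reads about 1 mm low on the known 12 mm rib.
- **Alignment:** the side view shows the needle through the middle of the port.
- **Bystanders:** nothing else appears to have moved, though the arm hid part of the spatula in the last top view.

**Disagreements:** the first camera estimates of the tip differed by about 4 mm in y. After the correction, the wrist views put the port within about 1.5 mm of the tip.

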